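Switch on the lamp behind the bench screen with a bent rod

ROBOT

A 6-joint arm with a two-finger parallel gripper is mounted at the origin on the work surface. World frame = base frame: x ahead of the robot, y to its left, z up, the work surface at z = 0. Lengths are in mm, angles in rad, forces in N, time in s.
With the tool pointing down it reaches from about 350 to 875 mm from the base axis. Payload 4.2 kg.
Tool frame: the origin (TCP) lies at the very end of the fingers, on their centre line; the grasp point (between the pads) lies arm.grip_depth behind it (arm.grip_depth is the distance from the TCP to the grasp point, in mm); z points along the fingers, y is the direction in which the jaws open and shut (so a half turn about z gives the same grasp; the last joint's range is limited). The gripper opens to 85 mm and grips with 20 to 120 N. Pads are 22 mm wide; open, the fingers measure 114 mm over their backs; the gripper's body (76 mm by 85 mm) begins 54 mm behind the grasp point. The pads swing forward as they close: fully open they stand 13 mm farther back than shut.
Start: joints at [1.4, 0.385, 0.008, 0, -1.194, -0.259], TCP at [260.397, 568.148, 231.312] pointing down, gripper open.
Joint ranges: [-3.14, 3.14], [-1.21, 2.06], [-1.07, 1.41], [-3.16, 2.05], [-2.99, -0.16], [-3.1, 3.1]. Speed limits (rad/s): [2.79, 2.79, 3.14, 3.14, 3.14, 3.14].

INTERFACE

Orientations are given as a unit quaternion [x, y, z, w].
In Python, from bench import arm, optics, workorder gives the robot as it stands. The module is installed in compiled form; this text tells all that it offers.
- The arm moves only by the tool play_rows, never from a script. Its arguments are lists of equal length, an entry for each row: "travel": the shift along the tool's x, y, z in m, a list of three; "rotation": the turn, a rotation vector about the tool's x, y, z in rad, a list of three; "grip": the opening, from 0 (shut) to 1 (fully open). In form: {"travel": [[x, y, z], ...], "rotation": [[rx, ry, rz], ...], "grip": [grip, ...]}. A call has 1 to 12 rows; each row shifts and turns the commanded pose from where the row before left it, along the tool's axes as they then stand; what a row does not reach is not made up. A row lasts 1/12 s, in which the tool goes at most 41.7 mm and 7.16 degrees, less where a joint would pass 70% of its speed; a pose out of reach is approached as far as the arm can. A call is refused whole if a number of a shift passes 0.0417 or a number of a turn 0.125, either way. A call with a gripper value outside its range is refused whole. The fingers move at their own pace and stop on an object; the grip force is fixed at half the most. Time passes only in rows, so rows that do not move let the fingers close. It gives the time, the measured TCP pose, the force and the opening at its end, in the units of the state.
- arm.read_state(): the state, without advancing time (a new reading comes with each control period).
- optics.get_image(name): name is "side" or "top" or "wrist"; returns a dict with "image" (400x640x3 uint8, blue, green, red), "depth" (400x640 float32, mm along the optical axis (not along the pixel's ray), 0 where there is no reading), "camera_matrix" (3x3 intrinsics, pixels), "R" (3x3) and "t" (3): a world point X has camera coordinates R X + t; the wrist camera has in their place "hand_eye" (4x4, takes a point from camera to tool coordinates, whose origin is the TCP and whose axes are the flange's). Camera axes: x right, y down, z forward; pixel columns grow to the right and rows downward; lengths in mm; the calibration is good to about 2 mm. A picture is of the moment at which its call begins: read the wrist's pose just before it.
- workorder.job_done(): hands the job in, once; it reports no verdict.
The state is a dict: "clock": time; "joints": joint angles; "joint_vel": joint speeds; "joint_efforts": joint torques, N m; "position": TCP position; "ee_rot": TCP orientation; "contact_force": force on the tool from outside, world axes, zero at the start; "wrist_torque": the same for the moment, N m; "gripper_width": finger opening in mm.
Only numpy, scipy, OpenCV 4.12 (cv2) and the standard library are available. Lean on these libraries where they do the work, as an engineer would, in place of code of your own. Each camera call takes 0.05 s, during which the arm holds its last target. There are 200 camera calls.

TASK

The lamp box stands behind the bench screen: take the bent rod from its rest, reach over the screen with it and pull the lamp box's lever (the box with the small lamp on a stalk) all the way over towards the screen, then put the rod back on its rest the way it lay. Work the lever with the rod only and do not lower the gripper behind the screen. Leave the other box's lever, the screen and the things standing about as they are.

Things in the scene. Friction and masses are not known exactly. Their poses are not given: they have to be found in the camera images.
- rod: L-shaped hand tool, 0.2 kg: a steel round bar 8 mm thick with a black handle block 90 long x 18 wide x 22 mm high around it. Origin at the centre of the handle. The straight bar runs along the rod's own x from -100 (tail) to +195 mm (the bend); from the bend a leg goes 110 mm down its own -z. At the start it lies level on the rest, leg hanging, own z up.
- rod_elbow (a point): The bend of the rod, on the bar's centre line, 195 mm along the rod's own x from its origin.
- rod_tip (a point): The free lower end of the leg, 195 mm along own x and 114 mm below the rod's origin.
- rest: Rest fixed to the bench: dark base plate 180 x 60 x 12 mm, two aluminium posts 12 mm thick at its own x = -75 and +75 mm, each with a V notch open upwards (12 mm wide at the floor, 55 mm at the mouth, 21 mm above the seat). The notches carry the bar before and behind the handle, which hangs between the posts with 24 mm to spare at each end. Origin under its centre.
- rest_seat (a point): Where the rod's origin lies when it is centred on the rest (at the start within 12 mm of it along x), 140 mm above the rest's origin. x points along the lying rod towards the bend, z up.
- screen: Loose free-standing grey bench screen, 0.9 kg: an upright panel 8 mm thick, 440 mm wide (along its own y), top edge 150 mm above the bench, with flat feet 90 mm long (along x) at both ends. Origin on the bench under its centre; own x points away from the robot, to the side where the boxes stand.
- lamp: White switch box fixed behind the screen, carrying a small aluminium lamp on a dark stalk. 150 x 120 mm, top 45 mm above the bench; origin on the bench straight under the lever's pivot; the box runs from -40 to +110 mm along its own x (away from the screen), +-60 mm in y. The stalk (12 mm thick) stands at x = 90, y = 42 mm and with the lamp reaches 210 mm high, all of it beyond x = 75 mm.
- lamp_lever (a joint): Lamp box's lever, rad: 0 = leaning 0.5 rad away from the screen (off), 1.0 = 0.5 rad towards it (on, end stop). Stays where left; about 1 N at its end moves it. Pivot 49 mm above the lamp box's origin; swings in the box's xz plane. Steel stem 9 mm thick, black paddle 28 wide x 8 thick x 26 mm long at its end, 62 mm from pivot to end. Starts between 0 and 0.2.
- lamp_lever_tip (a point): Middle of the end edge of the lamp lever's paddle, 62 mm from its pivot.
- pump: The other white switch box, same size and same kind of lever (pivot over the origin, starting off), but with a lying motor cylinder 44 mm thick on its rear top at x = 85 mm instead of a lamp. It and the lamp box may change places. Leave its lever alone.
- pump_lever_tip (a point): Middle of the end edge of the pump box's lever. Must stay where it is.
- jar: Bystander: loose amber glass jar, 52 mm across, 70 mm high, in front of the screen. Origin under its centre.
- vial: Bystander: loose specimen vial with a pale cap, 30 mm across, 85 mm high, in front of the screen. Origin under its centre.
- flask: Bystander: loose white bottle with a blue cap, 60 mm across, 140 mm high, to the left. Origin under its centre.
- tray: Bystander: fixed white tray 160 x 220 x 55 mm with vials up to 85 mm high, to the robot's left. Origin under its centre.
Things that resemble listed ones, but are neither listed nor needed, are in the scene too. What is shaped like the rest but purple is not meant.

How it is judged:
By the outcome, as a careful person would: the job done as asked, in the order asked, and still so for the second after the job is handed in, with the robot touching nothing.
It also fails if it takes over 56 s, if anything falls off the work surface, if the arm or the gripper's body presses on something with over 40 N, if the wrist force passes 120 N, or if a joint passes its speed limit or range.

## Working session

There is one attempt and no reset: what is moved stays moved. The work goes in short steps, Python scripts to look and compute and a tool call to move; the robot and the scene stay as the last step left them, time stands still between calls to the robot, and variables do not carry over. Pictures are saved under pics/ and viewed, about 8 in all and at most 12, crops included, and the job is handed in when it is done.

Besides the shell and the picture viewer there is one more tool, called after "Emit:" by a JSON object that holds its "op" and its "data". play_rows: Moves the arm, as the interface text tells. Its arguments: {"type":"object","properties":{"travel":{"type":"array","items":{"type":"array","items":{"type":"number"}}},"rotation":{"type":"array","items":{"type":"array","items":{"type":"number"}}},"grip":{"type":"array","items":{"type":"number"}}},"required":["travel","rotation","grip"]}

```bash
mkdir -p pics; cat > h.py <<'E'
import numpy as np, cv2
from bench import arm, optics, workorder
from scipy.spatial.transform import Rotation as Ro
def cloud(name):
    s=arm.read_state(); d=optics.get_image(name); K=np.array(d["camera_matrix"]); D=d["depth"]
    v,u=np.mgrid[:400,:640]; P=np.stack([(u-K[0,2])*D/K[0,0],(v-K[1,2])*D/K[1,1],D],-1)
    if "R" in d: W=(P-np.array(d["t"]))@np.array(d["R"])
    else:
        H=np.array(d["hand_eye"]); P=P@H[:3,:3].T+H[:3,3]
        W=P@Ro.from_quat(s["ee_rot"]).as_matrix().T+np.array(s["position"])
    W[D==0]=np.nan
    return d["image"],W
E
python3 - <<'E'
from h import *
print(arm.read_state(), arm.grip_depth)
for n in ("top","side"):
    im,W=cloud(n); cv2.imwrite(f"pics/{n}0.png",im); np.savez(f"{n}0.npz",im=im,W=W)
E
```

```text
{'clock': 0.0, 'joints': array([ 1.39958934e+00,  3.85570429e-01,  6.62135039e-03, -5.14329478e-04,
       -1.19400362e+00, -2.58581989e-01]), 'joint_vel': array([-1.49488302e-04,  1.20817357e-04, -1.79657005e-03,  1.88544454e-03,
       -7.83416537e-04, -7.28110893e-05]), 'joint_efforts': array([ 1.12897674e-04, -3.92289555e+01,  1.88406211e+01,  4.18622062e+00,
       -4.53539193e-03, -4.60376484e-06]), 'position': array([260.16910971, 567.62789537, 230.20918803]), 'ee_rot': array([ 9.76978067e-01, -2.13336910e-01, -1.91705941e-04,  1.08759786e-03]), 'contact_force': array([-0.15515359, -0.80314301, -0.44513321]), 'wrist_torque': array([ 0.01925097, -0.02570926,  0.02613011]), 'gripper_width': 85.30104497514716} 18.700000000000003
```

View pics/top0.png

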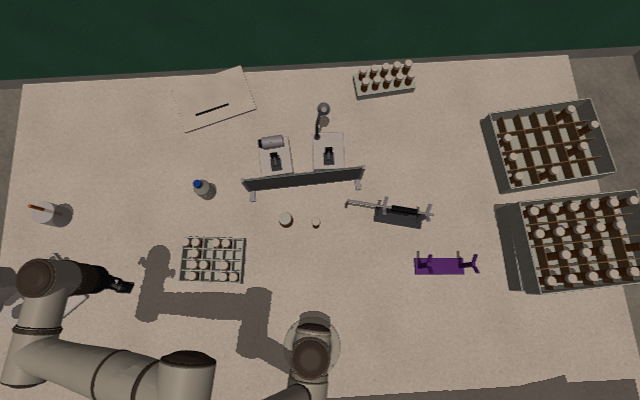

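View pics/side0.png

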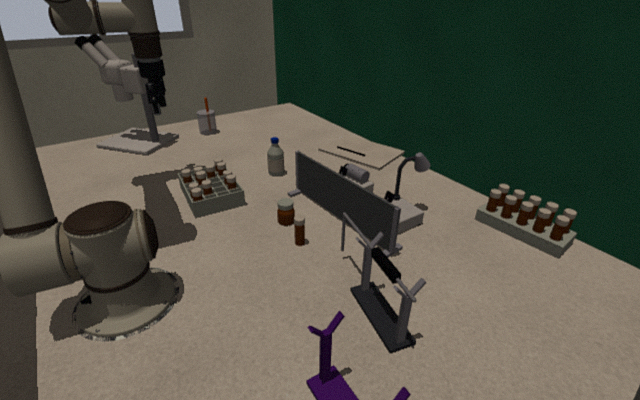

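Top view: the lamp box is on the right (329,150) with its stalk at (322,108). The pump box is at (275,155), the screen runs from (243,184) to (364,175), and the rod lies on the grey rest at (400,212) with its bend at (347,205). The side view agrees. The purple decoy is at (440,265).

```bash
python3 - <<'E'
from h import *
z=np.load("top0.npz"); im,W=z["im"],z["W"]
def P(u,v): print((u,v),W[v,u].round(0), im[v,u])
for p in [(347,205),(355,206),(365,207),(405,210),(395,209),(430,212),(400,222),(329,150),(329,158),(328,163),(275,155),(276,162),(250,183),(305,178),(355,174),(322,108),(286,219),(316,223),(203,188),(340,140),(312,375)]: P(*p)
# bar & handle: height 105..165 in region
X,Y,Z=W[...,0],W[...,1],W[...,2]
u,v=np.meshgrid(range(640),range(400))
R=(u>340)&(u<440)&(v>190)&(v<235)
def line(m,name):
    p=W[m]; c=p.mean(0); 
    d=np.linalg.svd(p[:,:2]-c[:2])[2][0]; 
    if d[1]<0:d=-d
    t=(p[:,:2]-c[:2])@d; print(name,len(p),c.round(1),"dir",d.round(3),"ang",np.arctan2(d[1],d[0]).round(3),"t",t.min().round(),t.max().round(), "ends",(c[:2]+d*t.min()).round(),(c[:2]+d*t.max()).round(), "z",np.percentile(p[:,2],[5,50,95]).round())
dark=im.max(2)<60
line(R&dark&(Z>120),"handle"); line(R&(Z<30)&(Z>6)&dark,"base")
line(R&(u<375)&(Z>120),"bar")
S=(u>235)&(u<375)&(v>160)&(v<200)
line(S&(Z>140)&(Z<165),"screen top")
for a,b,n in((310,350,"lamp"),(255,296,"pump")):
    B=(u>a)&(u<b)&(v>128)&(v<178)
    line(B&(Z>38)&(Z<50)&(im.min(2)>110),n+" top"); line(B&dark&(Z>60)&(Z<125)&(v>142),n+" lever")
E
```

```text
(347, 205) [ 483. -159.   75.] [ 87  95 105]
(355, 206) [ 495. -197.   -6.] [135 149 165]
(365, 207) [ 487. -235.    0.] [117 130 143]
(405, 210) [ 438. -349.  152.] [21 19 21]
(395, 209) [ 443. -315.  152.] [22 21 23]
(430, 212) [ 453. -481.    1.] [134 146 161]
(400, 222) [ 419. -360.   12.] [54 52 54]
(329, 150) [ 689. -106.  100.] [10 10 11]
(329, 158) [ 674. -107.   54.] [65 66 71]
(328, 163) [ 658. -102.   43.] [50 48 51]
(275, 155) [681.  93. 102.] [8 8 6]
(276, 162) [668.  95.  59.] [59 60 64]
(250, 183) [573. 183. 122.] [36 39 40]
(305, 178) [586. -13. 103.] [35 38 39]
(355, 174) [ 595. -196.   89.] [36 38 40]
(322, 108) [811. -87. 195.] [123 125 134]
(286, 219) [446.  65.  69.] [135 148 155]
(316, 223) [423. -43.  80.] [138 154 169]
(203, 188) [571. 357. 101.] [ 96 107 111]
(340, 140) [ 746. -154.   51.] [140 148 160]
(312, 375) [-46.  -6. 231.] [34 41 53]
handle 161 [ 439.9 -345.7  147.5] dir [0.219 0.976] ang 1.35 t -78.0 195.0 ends [ 423. -422.] [ 482. -156.] z [133. 149. 154.]
base 532 [ 434.5 -353.8   11.6] dir [0.216 0.976] ang 1.353 t -88.0 90.0 ends [ 415. -440.] [ 454. -266.] z [ 8. 11. 16.]
bar 65 [ 475.7 -200.5  141.8] dir [0.222 0.975] ang 1.347 t -47.0 46.0 ends [ 465. -247.] [ 486. -155.] z [136. 143. 146.]
screen top 358 [588.6  -7.6 148. ] dir [-0.057  0.998] ang 1.628 t -219.0 218.0 ends [ 601. -227.] [576. 210.] z [141. 149. 153.]
lamp top 869 [ 712.1 -108.7   44.1] dir [-0.982  0.189] ang 2.951 t -79.0 82.0 ends [ 789. -124.] [632. -93.] z [39. 44. 48.]
lamp lever 194 [ 611.1 -112.1   98.7] dir [0.974 0.227] ang 0.229 t -31.0 89.0 ends [ 581. -119.] [697. -92.] z [ 69. 101. 122.]
pump top 633 [683.9  96.7  43.9] dir [-0.666  0.746] ang 2.3 t -98.0 80.0 ends [749.  24.] [630. 156.] z [40. 44. 48.]
pump lever 58 [696.7 111.8  88.6] dir [0.712 0.702] ang 0.778 t -30.0 61.0 ends [675.  90.] [740. 155.] z [ 64.  92. 107.]
```

```bash
python3 - <<'E'
import cv2
im=cv2.imread("pics/top0.png"); cv2.imwrite("pics/crop1.png",cv2.resize(im[85:245,235:445],None,fx=3.7,fy=3.7,interpolation=cv2.INTER_CUBIC))
E
```

```text
(no output)
```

View pics/crop1.png

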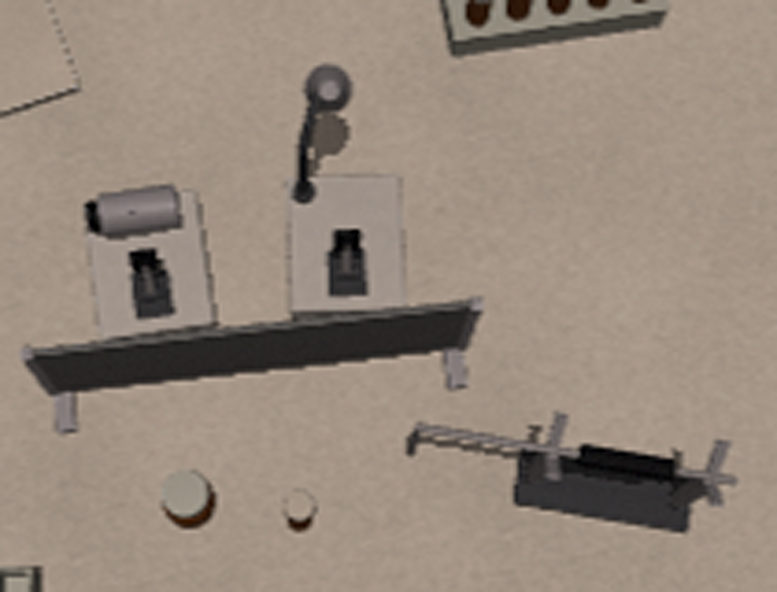

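The crop shows the lamp lever's paddle at about crop (347,240), which is the far end; the base plate or slot is below it. Next I fit the box rectangles and the lever tips more exactly.

```bash
python3 - <<'E'
from h import *
z=np.load("top0.npz"); im,W=z["im"],z["W"]
X,Y,Z=W[...,0],W[...,1],W[...,2]
for n,y0,y1 in(("lamp",-175,-20),("pump",20,185)):
    m=(X>630)&(X<800)&(Y>y0)&(Y<y1)&(Z>38)&(Z<50); p=W[m][:,:2].astype(np.float32)
    (c,s,a)=cv2.minAreaRect(p); print(n,len(p),np.round(c,1),np.round(s,1),round(a,2))
    q=(X>650)&(X<735)&(Y>y0+30)&(Y<y1-30)&(Z>56); p=W[q]
    print(" lever n",len(p)); 
    o=p[np.argsort(-p[:,2])][:12]; print(o.round(0).tolist())
m=(Z>120)&(Z<165)&(Y<-140)&(Y>-480)&(X>400)&(X<500)&(im.max(2)<45); p=W[m]
r=cv2.minAreaRect(p[:,:2].astype(np.float32)); print("handle",len(p),r)
# bar
a=np.array([.219,.976])
m=(Z>125)&(Z<160)&(Y<-130)&(Y>-480)&(X>400)&(X<500); p=W[m]; t=(p[:,:2]-[434.5,-353.8])@a; s=(p[:,:2]-[434.5,-353.8])@[-a[1],a[0]]
for lo in range(-140,220,12):
    k=(t>lo)&(t<=lo+12)
    if k.sum(): print(lo,k.sum(),"s",np.percentile(s[k],[0,50,100]).round(0),"z",np.percentile(p[k,2],[10,50,95]).round(0), im[m][k].mean().round(0))
# stalk
m=(Z>120)&(X>720)&(X<900)&(Y<50)&(Y>-200); print("stalk",W[m].min(0).round(),W[m].max(0).round(), W[m&(Z<170)].mean(0))
for n,x,y in(("jar",446,65),("vial",423,-43)):
    m=(np.hypot(X-x,Y-y)<45)&(Z>55); print(n,m.sum(),np.round(cv2.minEnclosingCircle(W[m][:,:2].astype(np.float32))[0]),W[m][:,2].max())
E
```

```text
lamp 1000 [ 710.4 -106.6] [119.4 151. ] 88.37
 lever n 52
[[693.0, -106.0, 111.0], [697.0, -110.0, 111.0], [696.0, -114.0, 111.0], [698.0, -96.0, 110.0], [698.0, -107.0, 108.0], [694.0, -110.0, 108.0], [694.0, -114.0, 108.0], [694.0, -118.0, 107.0], [699.0, -100.0, 106.0], [692.0, -95.0, 105.0], [695.0, -103.0, 105.0], [696.0, -99.0, 104.0]]
pump 765 [699.5  99.4] [149.1 119.7] 5.43
 lever n 153
[[686.0, 96.0, 108.0], [686.0, 92.0, 108.0], [683.0, 96.0, 108.0], [684.0, 107.0, 107.0], [684.0, 111.0, 106.0], [684.0, 104.0, 105.0], [688.0, 104.0, 105.0], [692.0, 89.0, 103.0], [681.0, 108.0, 103.0], [684.0, 93.0, 103.0], [688.0, 86.0, 103.0], [689.0, 100.0, 103.0]]
handle 153 ((442.4814758300781, -338.8256530761719), (104.51307678222656, 18.85584259033203), 78.82621765136719)
-104 3 s [-7. -4. -2.] z [142. 142. 144.] 126.0
-92 15 s [-36.  -4.  15.] z [137. 143. 155.] 115.0
-80 55 s [-36. -11.  18.] z [138. 145. 158.] 98.0
-68 8 s [-9. -5. -1.] z [139. 142. 146.] 102.0
-56 8 s [-9. -4. -2.] z [140. 142. 145.] 102.0
-44 13 s [-12.  -2.   4.] z [141. 146. 153.] 49.0
-32 23 s [-14.  -4.   4.
[... 410 characters left out ...]
.] 101.0
76 30 s [-31.  -7.  21.] z [139. 145. 159.] 98.0
88 6 s [-7. -6. -4.] z [137. 142. 146.] 111.0
100 10 s [-11.  -6.  -3.] z [140. 143. 147.] 103.0
112 7 s [-10.  -6.  -4.] z [141. 142. 146.] 111.0
124 9 s [-9. -6. -3.] z [139. 142. 145.] 106.0
136 8 s [-10.  -6.  -4.] z [140. 142. 145.] 107.0
148 7 s [-9. -5. -4.] z [142. 144. 146.] 109.0
160 9 s [-11.  -7.  -4.] z [139. 143. 146.] 109.0
172 6 s [-8. -7. -5.] z [139. 142. 146.] 108.0
184 10 s [-11.  -7.  -4.] z [139. 142. 146.] 109.0
196 6 s [-9. -5. -3.] z [133. 141. 144.] 96.0
stalk [ 761. -118.  123.] [852. -63. 199.] [803.61350268 -85.83746542 155.92155983]
jar 132 [450.  68.] 75.4382501988311
vial 57 [429. -43.] 90.3640692347556
```

Emit:
{"op": "play_rows", "data": {"travel": [[0, 0, 0], [0, 0, 0], [0, 0, 0], [0, 0, 0], [0, 0, 0], [0, 0, 0], [0, 0, 0], [0, 0, 0], [0, 0, 0], [0, 0, 0], [0, 0, 0]], "rotation": [[0, 0, 0.1238], [0, 0, 0.1238], [0, 0, 0.1238], [0, 0, 0.1238], [0, 0, 0.1238], [0, 0, 0.1238], [0, 0, 0.1238], [0, 0, 0.1238], [0, 0, 0.1238], [0, 0, 0.1238], [0, 0, 0.1238]], "grip": [1, 1, 1, 1, 1, 1, 1, 1, 1, 1, 1]}}

```text
clock: 1.02
position: [260.2, 567.8, 230.6]
ee_rot: [-0.622, 0.783, -0.0, -0.001]
contact_force: [-0.5, 0.2, 0.4]
gripper_width: 85.4
```

Emit:
{"op": "play_rows", "data": {"travel": [[0.0245, -0.027, 0], [0.0245, -0.027, 0], [0.0245, -0.027, 0], [0.0245, -0.027, 0], [0.0245, -0.027, 0], [0.0245, -0.027, 0], [0.0245, -0.027, 0], [0.0245, -0.027, 0], [0.0245, -0.027, 0], [0, 0, 0]], "rotation": [[0, 0, 0], [0, 0, 0], [0, 0, 0], [0, 0, 0], [0, 0, 0], [0, 0, 0], [0, 0, 0], [0, 0, 0], [0, 0, 0], [0, 0, 0]], "grip": [1, 1, 1, 1, 1, 1, 1, 1, 1, 1]}}

```text
clock: 1.85
position: [451.1, 295.3, 230.9]
ee_rot: [-0.623, 0.783, -0.0, -0.001]
contact_force: [-0.4, 0.7, -0.6]
gripper_width: 85.2
```

Emit:
{"op": "play_rows", "data": {"travel": [[0.0388, -0.0081, 0], [0.0388, -0.0081, 0], [0.0388, -0.0081, 0], [0.0388, -0.0081, 0], [0.0388, -0.0081, 0], [0.0388, -0.0081, 0], [0.0388, -0.0081, 0], [0.0388, -0.0081, 0]], "rotation": [[0, 0, 0], [0, 0, 0], [0, 0, 0], [0, 0, 0], [0, 0, 0], [0, 0, 0], [0, 0, 0], [0, 0, 0]], "grip": [1, 1, 1, 1, 1, 1, 1, 1]}}

```text
clock: 2.52
position: [443.7, -18.9, 231.3]
ee_rot: [-0.625, 0.78, 0.0, 0.0]
contact_force: [1.5, 0.7, -0.2]
gripper_width: 85.3
```

Emit:
{"op": "play_rows", "data": {"travel": [[0.0388, -0.0081, 0], [0.0388, -0.0081, 0], [0.0388, -0.0081, 0], [0.0388, -0.0081, 0], [0.0388, -0.0081, 0], [0.0388, -0.0081, 0], [0.0388, -0.0081, 0], [0.0388, -0.0081, 0], [0, 0, 0], [0, 0, 0]], "rotation": [[0, 0, 0], [0, 0, 0], [0, 0, 0], [0, 0, 0], [0, 0, 0], [0, 0, 0], [0, 0, 0], [0, 0, 0], [0, 0, 0], [0, 0, 0]], "grip": [1, 1, 1, 1, 1, 1, 1, 1, 1, 1]}}

```text
clock: 3.35
position: [439.0, -335.9, 230.1]
ee_rot: [-0.623, 0.782, 0.001, -0.0]
contact_force: [-0.3, 0.6, -0.1]
gripper_width: 85.3
```

```bash
python3 - <<'E'
from h import *
s=arm.read_state(); print(s["position"].round(1),s["ee_rot"].round(4),s["joints"].round(2),s["contact_force"].round(1))
im,W=cloud("wrist"); cv2.imwrite("pics/wrist1.png",im); np.savez("w1.npz",im=im,W=W)
X,Y,Z=W[...,0],W[...,1],W[...,2]; g=im.max(2)
m=((Z>140)&(Z<160)&(g<60)&(np.hypot(X-442,Y+339)<90)).astype(np.uint8)
n,l,st,c=cv2.connectedComponentsWithStats(m); k=1+st[1:,4].argmax(); p=W[l==k]
print("handle",len(p),cv2.minAreaRect(p[:,:2].astype(np.float32)),np.percentile(p[:,2],[5,50,95]))
a=np.array([np.cos(1.35),np.sin(1.35)]); t=(p[:,:2]-[442,-339])@a; print(np.percentile(t,[0,1,99,100]))
q=(Z>150)&(Z<170)&(g>60)&(np.hypot(X-442,Y+339)<140); print("posts t",np.histogram(((W[q][:,:2]-[442,-339])@a),bins=np.arange(-120,121,6)))
E
```

```text
[ 439.  -335.9  230.1] [-6.234e-01  7.819e-01  1.000e-03 -4.000e-04] [-0.36  0.26 -0.17 -0.   -1.14  0.14] [-0.3  0.6 -0.1]
handle 2885 ((443.5152893066406, -346.2731018066406), (88.59408569335938, 17.94658660888672), 76.21931457519531) [149.04921523 150.93125231 152.10822947]
[-51.07738004 -50.67388627  35.84304713  37.45113407]
posts t (array([  0,   0,   0,   0, 325, 521, 209,   0,   0,   0,   0,   0,   0,
         0,   0,   0,   0,   0,   0,   0,   0,   0,   0,   0,   0,   1,
        10,   0,   0, 317, 277, 109,   0,   0,   0,   0,   0,   0,   0,
         0]), array([-120, -114, -108, -102,  -96,  -90,  -84,  -78,  -72,  -66,  -60,
        -54,  -48,  -42,  -36,  -30,  -24,  -18,  -12,   -6,    0,    6,
         12,   18,   24,   30,   36,   42,   48,   54,   60,   66,   72,
         78,   84,   90,   96,  102,  108,  114,  120]))
```

View pics/wrist1.png

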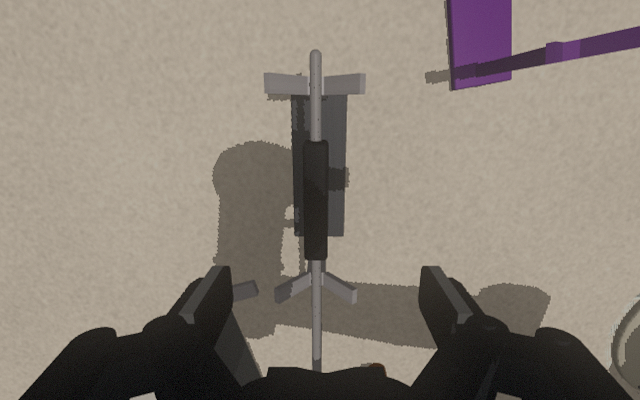

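The wrist view shows the handle squarely between the jaws (column 316, rows 141–260), 88.6 × 17.9 mm with its top at 151, all of which fits. Correcting, lowering and gripping.

Emit:
{"op": "play_rows", "data": {"travel": [[0.009, -0.007, 0], [0, 0, 0.03], [0, 0, 0.03], [0, 0, 0.025], [0, 0, 0.015], [0, 0, 0.009], [0, 0, 0], [0, 0, 0]], "rotation": [[0, 0, 0.011], [0, 0, 0], [0, 0, 0], [0, 0, 0], [0, 0, 0], [0, 0, 0], [0, 0, 0], [0, 0, 0]], "grip": [1, 1, 1, 1, 1, 1, 1, 1]}}

```text
clock: 4.07
position: [445.4, -344.3, 122.9]
ee_rot: [-0.621, 0.784, -0.0, -0.0]
contact_force: [-0.0, 0.4, 0.5]
gripper_width: 85.7
```

Emit:
{"op": "play_rows", "data": {"travel": [[0, 0, 0], [0, 0, 0], [0, 0, 0], [0, 0, 0], [0, 0, 0], [0, 0, 0], [0, 0, 0], [0, 0, 0], [0, 0, 0], [0, 0, 0]], "rotation": [[0, 0, 0], [0, 0, 0], [0, 0, 0], [0, 0, 0], [0, 0, 0], [0, 0, 0], [0, 0, 0], [0, 0, 0], [0, 0, 0], [0, 0, 0]], "grip": [0, 0, 0, 0, 0, 0, 0, 0, 0, 0]}}

```text
clock: 4.9
position: [444.9, -344.9, 122.8]
ee_rot: [-0.621, 0.784, -0.001, 0.0]
contact_force: [0.2, -0.5, 4.6]
gripper_width: 17.1
```

```bash
python3 - <<'E'
from h import *
s=arm.read_state(); print({k:np.round(s[k],4) for k in("position","ee_rot","joints","contact_force","wrist_torque","gripper_width")})
E
```

```text
{'position': array([ 444.8904, -344.8811,  122.8257]), 'ee_rot': array([-6.207e-01,  7.841e-01, -5.000e-04,  1.000e-04]), 'joints': array([-3.714e-01,  3.821e-01, -2.950e-01,  4.000e-04, -8.926e-01,
        1.396e-01]), 'contact_force': array([ 0.2202, -0.515 ,  4.6029]), 'wrist_torque': array([ 0.0429,  0.024 , -0.0515]), 'gripper_width': np.float64(17.0509)}
```

Emit:
{"op": "play_rows", "data": {"travel": [[0, 0, -0.01], [0, 0, -0.02], [0, 0, -0.03], [0, 0, -0.03], [0, 0, -0.03], [0, 0, -0.03], [0, 0, -0.005], [0, 0, 0]], "rotation": [[0, 0, 0], [0, 0, 0], [0, 0, 0], [0, 0, 0], [0, 0, 0], [0, 0, 0], [0, 0, 0], [0, 0, 0]], "grip": [0, 0, 0, 0, 0, 0, 0, 0]}}

```text
clock: 5.57
position: [445.1, -344.7, 279.2]
ee_rot: [-0.621, 0.784, -0.002, 0.001]
contact_force: [-0.7, -0.1, -3.1]
gripper_width: 17.1
```

Emit:
{"op": "play_rows", "data": {"travel": [[0, 0, 0], [0, 0, 0], [0, 0, 0], [0, 0, 0], [0, 0, 0], [0, 0, 0], [0, 0, 0], [0, 0, 0], [0, 0, 0], [0, 0, 0], [0, 0, 0], [0, 0, 0]], "rotation": [[0, 0, 0.06], [0, 0, 0.12], [0, 0, 0.12], [0, 0, 0.12], [0, 0, 0.12], [0, 0, 0.12], [0, 0, 0.12], [0, 0, 0.12], [0, 0, 0.12], [0, 0, 0.12], [0, 0, 0.12], [0, 0, 0.105]], "grip": [0, 0, 0, 0, 0, 0, 0, 0, 0, 0, 0, 0]}}

```text
clock: 6.57
position: [443.2, -343.7, 274.0]
ee_rot: [0.016, 1.0, 0.002, -0.003]
contact_force: [0.4, 0.2, -2.3]
gripper_width: 16.6
```

Emit:
{"op": "play_rows", "data": {"travel": [[0, 0.02, 0], [0, 0.035, 0], [0, 0.035, 0], [0, 0.035, 0], [0, 0.035, 0], [0, 0.035, 0], [0, 0.03, 0], [0, 0.018, 0], [0, 0, 0], [0, 0, 0]], "rotation": [[0, 0, 0], [0, 0, 0], [0, 0, 0], [0, 0, 0], [0, 0, 0], [0, 0, 0], [0, 0, 0], [0, 0, 0], [0, 0, 0], [0, 0, 0]], "grip": [0, 0, 0, 0, 0, 0, 0, 0, 0, 0]}}

```text
clock: 7.4
position: [449.5, -100.8, 275.2]
ee_rot: [0.012, 1.0, 0.0, -0.002]
contact_force: [0.4, 0.4, -2.3]
gripper_width: 17.3
```

```bash
python3 - <<'E'
from h import *
s=arm.read_state(); print({k:np.round(s[k],4) for k in("position","ee_rot","joints","contact_force","wrist_torque","gripper_width")})
im,W=cloud("side"); np.savez("side1.npz",im=im,W=W); cv2.imwrite("pics/side1.png",cv2.resize(im[80:340,240:500],None,fx=2.3,fy=2.3,interpolation=cv2.INTER_CUBIC))
im,W=cloud("top"); np.savez("top1.npz",im=im,W=W)
X,Y,Z=W[...,0],W[...,1],W[...,2]
m=(Z>275)&(Z<315)&(X>570)&(X<700)&(Y<0)&(Y>-220); p=W[m]; print(len(p)); c=p.mean(0); d=np.linalg.svd(p-c)[2][0]; t=(p-c)@d; print(c.round(1),d.round(3),(c+d*t.min()).round(),(c+d*t.max()).round())
E
```

```text
{'position': array([ 449.5322, -100.7828,  275.1906]), 'ee_rot': array([ 1.200e-02,  9.999e-01,  1.000e-04, -2.400e-03]), 'joints': array([ 1.3300e-01,  7.0600e-02, -2.9570e-01, -1.0000e-03, -1.2093e+00,
       -1.7275e+00]), 'contact_force': array([ 0.3848,  0.4181, -2.262 ]), 'wrist_torque': array([ 0.0169,  0.0472, -0.0356]), 'gripper_width': np.float64(17.2746)}
25
[ 624.6 -109.   293.8] [-1.     0.02  -0.023] [ 643. -109.  294.] [ 609. -109.  293.]
```

View pics/side1.png

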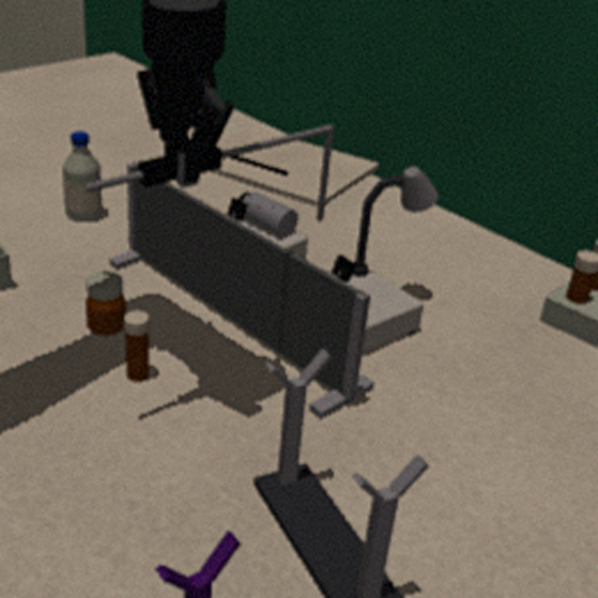

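The rod is level and the leg vertical at crop (323,128)→(320,215); the measured elbow x of 643 matches the prediction. Going forward over the screen, then down behind the lever.

Emit:
{"op": "play_rows", "data": {"travel": [[-0.015, 0, 0], [-0.025, 0, 0], [-0.025, 0, 0], [-0.015, 0, 0], [-0.005, 0, 0], [0, 0, 0], [0, 0, 0]], "rotation": [[0, 0, 0], [0, 0, 0], [0, 0, 0], [0, 0, 0], [0, 0, 0], [0, 0, 0], [0, 0, 0]], "grip": [0, 0, 0, 0, 0, 0, 0]}}

```text
clock: 8.08
position: [535.0, -104.7, 276.3]
ee_rot: [0.014, 1.0, 0.0, -0.001]
contact_force: [0.0, 0.5, -3.2]
gripper_width: 16.9
```

```bash
python3 - <<'E'
from h import *
s=arm.read_state(); print({k:np.round(s[k],4) for k in("position","ee_rot","joints","contact_force","gripper_width")})
im,W=cloud("top"); np.savez("top2.npz",im=im,W=W)
X,Y,Z=W[...,0],W[...,1],W[...,2]
m=(Z>270)&(Z<315)&(X>640)&(X<800)&(Y<0)&(Y>-220); p=W[m]; print(len(p)); c=p.mean(0); d=np.linalg.svd(p-c)[2][0]; t=(p-c)@d; print(c.round(1),d.round(3),(c+d*t.min()).round(),(c+d*t.max()).round())
im,W=cloud("side"); X,Y,Z=W[...,0],W[...,1],W[...,2]
m=(Z>165)&(Z<270)&(X>690)&(X<760)&(Y>-150)&(Y<-70); p=W[m]; print("leg",len(p),p.mean(0).round(),p[:,2].min(),p[p[:,2]<200].mean(0),p[p[:,2]>240].mean(0))
m=(Z>70)&(Z<130)&(X>660)&(X<730)&(Y>-150)&(Y<-70); p=W[m]; print("lever",len(p),p[:,0].min(),p[:,0].max(),p[:,2].max())
E
```

```text
{'position': array([ 534.9755, -104.6755,  276.3215]), 'ee_rot': array([ 0.0138,  0.9999,  0.    , -0.0013]), 'joints': array([ 1.0410e-01,  2.2010e-01, -1.1270e-01, -4.0000e-04, -1.2406e+00,
       -1.7023e+00]), 'contact_force': array([ 0.0205,  0.5207, -3.1978]), 'gripper_width': np.float64(16.9227)}
0<stdin>:5: RuntimeWarning: Mean of empty slice.
  ret = um.true_divide(
Traceback (most recent call last):
ValueError: zero-size array to reduction operation minimum which has no identity
```

```bash
python3 - <<'E'
from h import *
im,W=cloud("side"); X,Y,Z=W[...,0],W[...,1],W[...,2]
m=(Z>165)&(Z<285)&(X>690)&(X<755)&(Y>-150)&(Y<-70); p=W[m]; print("leg",len(p))
if len(p): print(p.mean(0).round(),p[:,2].min(),p[p[:,2]<210].mean(0).round(1),p[p[:,2]>240].mean(0).round(1))
m=(Z>70)&(Z<130)&(X>660)&(X<740)&(Y>-150)&(Y<-70); p=W[m]; print("lever",len(p),p.min(0),p.max(0))
cv2.imwrite("pics/side2.png",cv2.resize(im[110:250,300:460],None,fx=3.5,fy=3.5,interpolation=cv2.INTER_CUBIC))
E
```

```text
leg 111
[ 724. -110.  234.] 180.6581731547502 [ 724.1 -109.6  194.9] [ 724.2 -109.4  261.8]
lever 82 [ 684.27248243 -115.47871292   82.74004915] [699.86140561 -87.68489925 108.52972919]
```

View pics/side2.png

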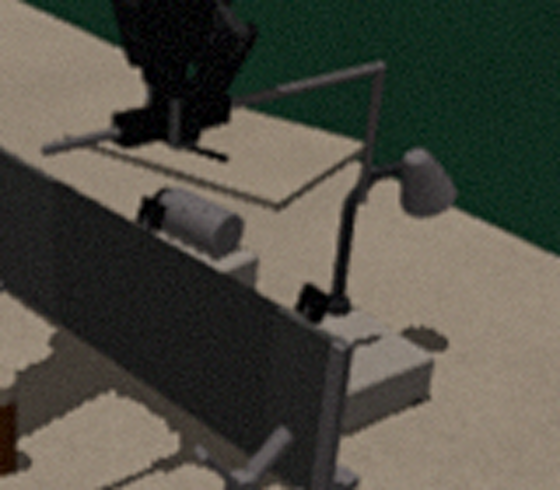

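The leg (crop 383,65→365,190) is vertical, 20 mm beyond the lever paddle and clear of the stalk. Lowering.

Emit:
{"op": "play_rows", "data": {"travel": [[0, 0.003, 0.012], [0, 0, 0.022], [0, 0, 0.022], [0, 0, 0.02], [0, 0, 0.012], [0, 0, 0.007], [0, 0, 0], [0, 0, 0]], "rotation": [[0, 0, 0], [0, 0, 0], [0, 0, 0], [0, 0, 0], [0, 0, 0], [0, 0, 0], [0, 0, 0], [0, 0, 0]], "grip": [0, 0, 0, 0, 0, 0, 0, 0]}}

```text
clock: 8.85
position: [536.0, -101.1, 183.1]
ee_rot: [0.013, 1.0, -0.0, 0.001]
contact_force: [0.5, 0.3, -2.1]
gripper_width: 16.9
```

Emit:
{"op": "play_rows", "data": {"travel": [[0.004, 0, 0], [0.006, 0, 0], [0.006, 0, 0], [0.006, 0, 0], [0.006, 0, 0], [0.006, 0, 0], [0.004, 0, 0], [0, 0, 0]], "rotation": [[0, 0, 0], [0, 0, 0], [0, 0, 0], [0, 0, 0], [0, 0, 0], [0, 0, 0], [0, 0, 0], [0, 0, 0]], "grip": [0, 0, 0, 0, 0, 0, 0, 0]}}

```text
clock: 9.52
position: [496.9, -99.9, 182.6]
ee_rot: [0.013, 1.0, 0.0, -0.0]
contact_force: [0.4, 0.6, -2.9]
gripper_width: 17.2
```

```bash
python3 - <<'E'
from h import *
s=arm.read_state(); print({k:np.round(s[k],4) for k in("position","ee_rot","contact_force","wrist_torque","gripper_width")})
im,W=cloud("side"); X,Y,Z=W[...,0],W[...,1],W[...,2]
m=(Z>110)&(Z<180)&(X>640)&(X<755)&(Y>-150)&(Y<-70); p=W[m]; print("leg",len(p))
if len(p): print(p.mean(0).round(),p[p[:,2]<140].mean(0).round(1),p[p[:,2]>150].mean(0).round(1))
cv2.imwrite("pics/side3.png",cv2.resize(im[130:250,320:440],None,fx=4,fy=4,interpolation=cv2.INTER_CUBIC))
E
```

```text
{'position': array([496.9356, -99.931 , 182.5949]), 'ee_rot': array([ 1.300e-02,  9.999e-01,  1.000e-04, -1.000e-04]), 'contact_force': array([ 0.4268,  0.6423, -2.9088]), 'wrist_torque': array([ 0.069 , -0.0119, -0.0147]), 'gripper_width': np.float64(17.1533)}
leg 67
[ 686. -105.  144.] [ 685.4 -105.4  123.7] [ 686.1 -105.1  164.9]
```

View pics/side3.png

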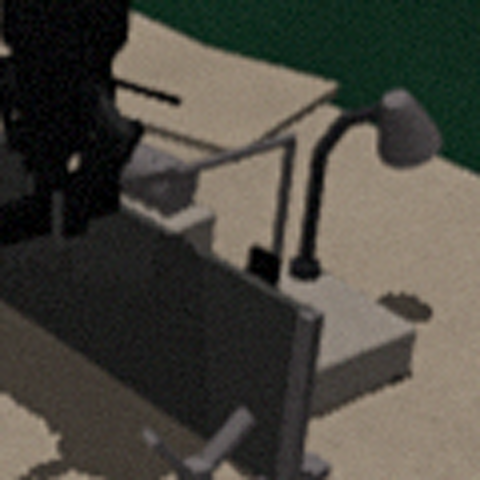

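The lever's paddle (crop 265,262) is in front of the leg (285,240) and moving with it. Continuing to the end stop.

Emit:
{"op": "play_rows", "data": {"travel": [[0.004, 0, 0], [0.005, 0, 0], [0.005, 0, 0], [0.005, 0, 0], [0.003, 0, 0], [0, 0, 0], [0, 0, 0]], "rotation": [[0, 0, 0], [0, 0, 0], [0, 0, 0], [0, 0, 0], [0, 0, 0], [0, 0, 0], [0, 0, 0]], "grip": [0, 0, 0, 0, 0, 0, 0]}}

```text
clock: 10.15
position: [475.3, -99.4, 182.3]
ee_rot: [0.013, 1.0, -0.0, -0.001]
contact_force: [0.2, -0.5, -2.6]
gripper_width: 17.1
```

Emit:
{"op": "play_rows", "data": {"travel": [[0.002, 0, 0], [0, 0, 0], [0, 0, 0]], "rotation": [[0, 0, 0], [0, 0, 0], [0, 0, 0]], "grip": [0, 0, 0]}}

```text
clock: 10.4
position: [474.0, -99.3, 182.4]
ee_rot: [0.013, 1.0, -0.0, -0.0]
contact_force: [1.0, 0.6, -2.5]
gripper_width: 16.9
```

Emit:
{"op": "play_rows", "data": {"travel": [[0.002, 0, 0], [0, 0, 0], [0, 0, 0]], "rotation": [[0, 0, 0], [0, 0, 0], [0, 0, 0]], "grip": [0, 0, 0]}}

```text
clock: 10.65
position: [472.0, -99.3, 182.4]
ee_rot: [0.013, 1.0, -0.0, 0.0]
contact_force: [0.9, -0.1, -2.4]
gripper_width: 17.1
```

Emit:
{"op": "play_rows", "data": {"travel": [[0.002, 0, 0], [0, 0, 0], [0, 0, 0]], "rotation": [[0, 0, 0], [0, 0, 0], [0, 0, 0]], "grip": [0, 0, 0]}}

```text
clock: 10.9
position: [470.2, -99.2, 182.6]
ee_rot: [0.013, 1.0, -0.0, 0.0]
contact_force: [1.4, -0.6, -0.8]
gripper_width: 17.4
```

Emit:
{"op": "play_rows", "data": {"travel": [[0.002, 0, 0], [0, 0, 0], [0, 0, 0]], "rotation": [[0, 0, 0], [0, 0, 0], [0, 0, 0]], "grip": [0, 0, 0]}}

```text
clock: 11.15
position: [468.6, -99.2, 182.9]
ee_rot: [0.013, 1.0, -0.0, 0.001]
contact_force: [1.3, -0.6, -0.8]
gripper_width: 16.7
```

```bash
python3 - <<'E'
from h import *
s=arm.read_state(); print({k:np.round(s[k],4) for k in("position","contact_force","wrist_torque")})
im,W=cloud("side"); X,Y,Z=W[...,0],W[...,1],W[...,2]
m=(Z>110)&(Z<180)&(X>630)&(X<755)&(Y>-150)&(Y<-70); p=W[m]; print("leg",len(p),p[p[:,2]<140].mean(0).round(1),p[p[:,2]>150].mean(0).round(1))
im,W=cloud("top"); X,Y,Z=W[...,0],W[...,1],W[...,2]
m=(Z>85)&(Z<125)&(X>615)&(X<735)&(Y>-145)&(Y<-70)&(im.max(2)<60); p=W[m]; print("lever",len(p), p.min(0).round(),p.max(0).round())
E
```

```text
{'position': array([468.6451, -99.1547, 182.9296]), 'contact_force': array([ 1.3312, -0.631 , -0.8436]), 'wrist_torque': array([-0.1071, -0.956 , -0.0288])}
leg 66 [ 658.7 -104.7  125.7] [ 658.4 -104.9  165.2]
lever 11 [ 645. -105.   86.] [660. -93. 110.]
```

Emit:
{"op": "play_rows", "data": {"travel": [[0.002, 0, 0], [0, 0, 0], [0, 0, 0]], "rotation": [[0, 0, 0], [0, 0, 0], [0, 0, 0]], "grip": [0, 0, 0]}}

```text
clock: 11.5
position: [466.3, -99.0, 182.7]
ee_rot: [0.013, 1.0, 0.0, 0.001]
contact_force: [2.1, -0.4, 0.9]
gripper_width: 17.0
```

```bash
python3 - <<'E'
from h import *
s=arm.read_state(); print({k:np.round(s[k],4) for k in("position","ee_rot","contact_force","wrist_torque")})
im,W=cloud("side"); X,Y,Z=W[...,0],W[...,1],W[...,2]
m=(Z>110)&(Z<180)&(X>630)&(X<755)&(Y>-150)&(Y<-70); p=W[m]; print("leg",len(p),p[p[:,2]<140].mean(0).round(1),p[p[:,2]>150].mean(0).round(1))
cv2.imwrite("pics/side4.png",cv2.resize(im[130:250,320:440],None,fx=4,fy=4,interpolation=cv2.INTER_CUBIC))
E
```

```text
{'position': array([466.3386, -99.0377, 182.6767]), 'ee_rot': array([1.280e-02, 9.999e-01, 0.000e+00, 6.000e-04]), 'contact_force': array([ 2.1021, -0.4046,  0.8613]), 'wrist_torque': array([ 0.0586, -1.2839, -0.0102])}
leg 64 [ 657.5 -104.   124.4] [ 657.  -103.9  164. ]
```

View pics/side4.png

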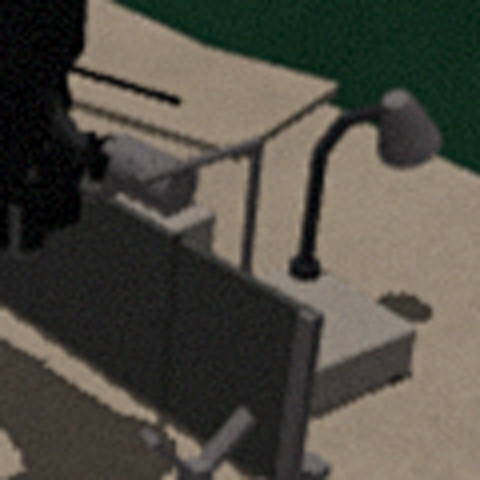

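The leg now gains only 1.2 mm for 2 mm commanded, and fx and fz are both rising. That fits the stop being reached, with the paddle hidden behind the screen's top edge. Backing off, lifting and checking the lever.

Emit:
{"op": "play_rows", "data": {"travel": [[-0.004, 0, 0], [-0.006, 0, 0], [0, 0, 0], [0, 0, -0.012], [0, 0, -0.022], [0, 0, -0.025], [0, 0, -0.025], [0, 0, -0.012], [0, 0, 0]], "rotation": [[0, 0, 0], [0, 0, 0], [0, 0, 0], [0, 0, 0], [0, 0, 0], [0, 0, 0], [0, 0, 0], [0, 0, 0], [0, 0, 0]], "grip": [0, 0, 0, 0, 0, 0, 0, 0, 0]}}

```text
clock: 12.3
position: [476.4, -99.5, 280.4]
ee_rot: [0.013, 1.0, -0.0, 0.001]
contact_force: [0.7, 0.3, -3.1]
gripper_width: 17.0
```

Emit:
{"op": "play_rows", "data": {"travel": [[0.01, 0, 0], [0.02, 0, 0], [0, -0.02, 0], [0, -0.035, 0], [0, -0.03, 0], [0, -0.015, 0], [0, 0, 0], [0, 0, 0]], "rotation": [[0, 0, 0], [0, 0, 0], [0, 0, 0], [0, 0, 0], [0, 0, 0], [0, 0, 0], [0, 0, 0], [0, 0, 0]], "grip": [0, 0, 0, 0, 0, 0, 0, 0]}}

```text
clock: 12.97
position: [441.3, -198.6, 276.0]
ee_rot: [0.014, 1.0, 0.001, -0.003]
contact_force: [-0.0, 0.1, -2.9]
gripper_width: 16.9
```

```bash
python3 - <<'E'
from h import *
s=arm.read_state(); print({k:np.round(s[k],4) for k in("position","ee_rot","contact_force","wrist_torque","gripper_width")})
im,W=cloud("top"); X,Y,Z=W[...,0],W[...,1],W[...,2]; np.savez("top3.npz",im=im,W=W)
for n,y0,y1 in(("lamp",-145,-60),("pump",50,150)):
    m=(Z>80)&(Z<125)&(X>625)&(X<735)&(Y>y0)&(Y<y1)&(im.max(2)<60); p=W[m]; print(n,len(p),p.min(0).round() if len(p) else "", p.max(0).round() if len(p) else "", p[np.argsort(-p[:,2])][:8].mean(0) if len(p) else "")
m=(Z>140)&(Z<165)&(X>550)&(X<625)&(abs(Y)<240); p=W[m]; r=cv2.minAreaRect(p[:,:2].astype(np.float32)); print("screen",r)
im,W=cloud("side"); X,Y,Z=W[...,0],W[...,1],W[...,2]
m=(Z>165)&(Z<310)&(X>590)&(X<755)&(Y>-290)&(Y<-170); p=W[m]; 
a=p[(p[:,2]<260)]; b=p[p[:,2]>284]
def fit(p): c=p.mean(0); d=np.linalg.svd(p-c)[2][0]; return c.round(1),d.round(3)
print("leg",len(a),fit(a),"zmin",a[:,2].min(),"bar",len(b),fit(b))
cv2.imwrite("pics/top3.png",cv2.resize(np.load("top3.npz")["im"][85:245,235:445],None,fx=3.7,fy=3.7,interpolation=cv2.INTER_CUBIC))
E
```

```text
{'position': array([ 441.2887, -198.6264,  275.9755]), 'ee_rot': array([ 1.410e-02,  9.999e-01,  8.000e-04, -2.800e-03]), 'contact_force': array([-0.0453,  0.0607, -2.8636]), 'wrist_torque': array([0.0472, 0.0848, 0.0301]), 'gripper_width': np.float64(16.9022)}
lamp 0   
pump 38 [675.  87.  80.] [692. 111. 112.] [685.57859008 100.49926269 108.75106351]
screen ((581.0596313476562, 136.5679473876953), (12.52981948852539, 148.58502197265625), 3.811288595199585)
leg 101 (array([ 631.3, -203.4,  221.4]), array([-0.005, -0.003,  1.   ])) zmin 180.2870754820558 bar 60 (array([ 615. , -203.7,  293.7]), array([-0.996,  0.013,  0.091]))
```

View pics/top3.png

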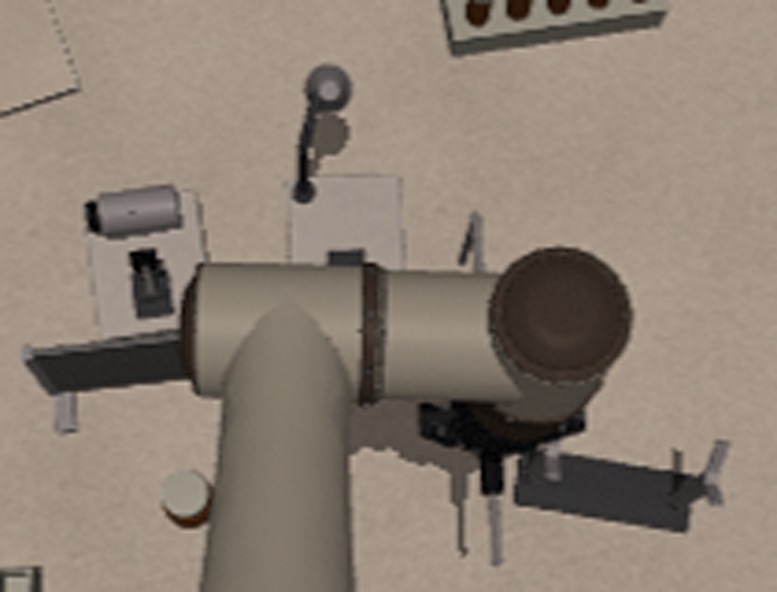

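The arm hides the lever in this view, so I move sideways to where the rod will be lowered and measure again.

Emit:
{"op": "play_rows", "data": {"travel": [[0, -0.02, 0], [0, -0.035, 0], [0, -0.035, 0], [0, -0.035, 0], [0, -0.02, 0], [0, 0, 0], [0, 0, 0]], "rotation": [[0, 0, 0], [0, 0, 0], [0, 0, 0], [0, 0, 0], [0, 0, 0], [0, 0, 0], [0, 0, 0]], "grip": [0, 0, 0, 0, 0, 0, 0]}}

```text
clock: 13.65
position: [439.3, -343.1, 277.2]
ee_rot: [0.013, 1.0, 0.001, -0.001]
contact_force: [0.4, 0.3, -2.8]
gripper_width: 16.8
```

```bash
python3 - <<'E'
from h import *
s=arm.read_state(); print({k:np.round(s[k],4) for k in("position","ee_rot","contact_force","wrist_torque","gripper_width")})
im,W=cloud("top"); X,Y,Z=W[...,0],W[...,1],W[...,2]
for n,y0,y1 in(("lamp",-145,-60),("pump",50,150)):
    m=(Z>80)&(Z<125)&(X>620)&(X<735)&(Y>y0)&(Y<y1)&(im.max(2)<60); p=W[m]; print(n,len(p))
    if len(p): print(p.min(0).round(),p.max(0).round(),p[np.argsort(-p[:,2])][:10].round().tolist())
m=(Z>140)&(Z<165)&(X>550)&(X<625)&(abs(Y)<240); p=W[m]; r=cv2.minAreaRect(p[:,:2].astype(np.float32)); print("screen",r)
cv2.imwrite("pics/top4.png",cv2.resize(im[85:245,235:445],None,fx=3.7,fy=3.7,interpolation=cv2.INTER_CUBIC))
E
```

```text
{'position': array([ 439.3008, -343.0939,  277.2418]), 'ee_rot': array([ 1.340e-02,  9.999e-01,  7.000e-04, -1.000e-03]), 'contact_force': array([ 0.3793,  0.2945, -2.8066]), 'wrist_torque': array([0.0599, 0.0439, 0.0375]), 'gripper_width': np.float64(16.8166)}
lamp 21
[ 645. -118.   86.] [659. -92. 106.] [[645.0, -92.0, 106.0], [649.0, -100.0, 106.0], [645.0, -114.0, 104.0], [650.0, -96.0, 103.0], [649.0, -115.0, 103.0], [645.0, -111.0, 103.0], [649.0, -111.0, 103.0], [649.0, -104.0, 103.0], [646.0, -96.0, 103.0], [650.0, -108.0, 102.0]]
pump 38
[675.  87.  81.] [692. 111. 109.] [[686.0, 96.0, 109.0], [687.0, 100.0, 107.0], [688.0, 111.0, 106.0], [687.0, 93.0, 106.0], [687.0, 89.0, 105.0], [683.0, 89.0, 105.0], [688.0, 107.0, 105.0], [684.0, 93.0, 104.0], [684.0, 97.0, 104.0], [685.0, 111.0, 104.0]]
screen ((587.6849365234375, 7.5990142822265625), (11.6864595413208, 406.5235900878906), 3.2614872455596924)
```

View pics/top4.png

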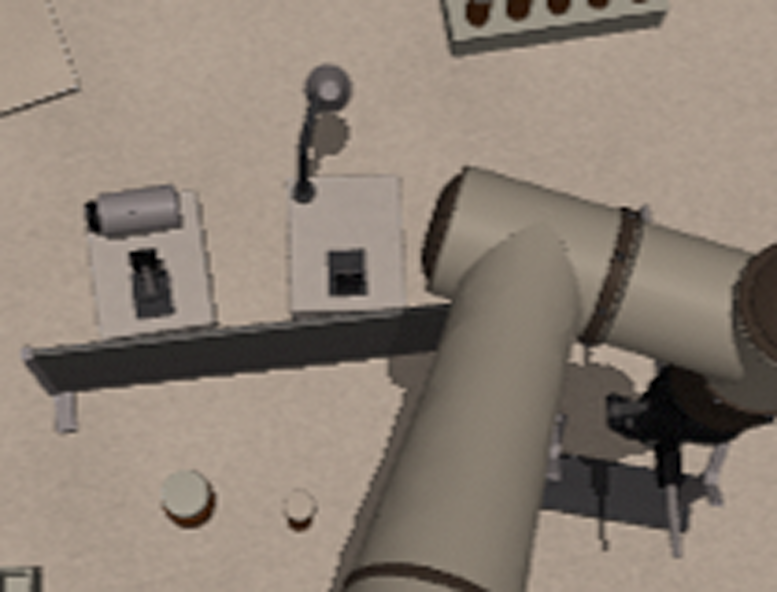

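The lamp lever is now on the screen side (crop 347,262), with its tip at x≈645, z≈104 against a predicted 645.7 / 103.4 at the stop. The pump lever and the screen are unchanged. Turning the rod back.

Emit:
{"op": "play_rows", "data": {"travel": [[0, 0, 0], [0, 0, 0], [0, 0, 0], [0, 0, 0], [0, 0, 0], [0, 0, 0], [0, 0, 0], [0, 0, 0], [0, 0, 0], [0, 0, 0], [0, 0, 0], [0, 0, 0]], "rotation": [[0, 0, -0.06], [0, 0, -0.12], [0, 0, -0.12], [0, 0, -0.12], [0, 0, -0.12], [0, 0, -0.12], [0, 0, -0.12], [0, 0, -0.12], [0, 0, -0.12], [0, 0, -0.12], [0, 0, -0.12], [0, 0, -0.106]], "grip": [0, 0, 0, 0, 0, 0, 0, 0, 0, 0, 0, 0]}}

```text
clock: 14.7
position: [439.9, -341.5, 278.5]
ee_rot: [-0.624, 0.781, 0.0, 0.0]
contact_force: [-0.7, 0.3, -3.2]
gripper_width: 16.9
```

Emit:
{"op": "play_rows", "data": {"travel": [[0, 0, 0], [0, 0, 0], [0, 0, 0]], "rotation": [[0, 0, 0], [0, 0, 0], [0, 0, 0]], "grip": [0, 0, 0]}}

```text
clock: 14.95
position: [439.8, -342.6, 278.5]
ee_rot: [-0.621, 0.784, -0.0, 0.0]
contact_force: [-0.8, 1.2, -2.3]
gripper_width: 17.1
```

```bash
python3 - <<'E'
from h import *
s=arm.read_state(); R=Ro.from_quat(s["ee_rot"]); G=Ro.from_quat([-.6207,.7841,-.0005,.0001])
print(s["position"],s["ee_rot"],"shift tool mm",R.inv().apply(np.array([444.9,-344.9,122.8])-s["position"]).round(1),"rot",(R.inv()*G).as_rotvec().round(4))
E
```

```text
[ 439.80112104 -342.59311625  278.50520084] [-6.20652875e-01  7.84085445e-01 -1.04674783e-04  1.15786080e-04] shift tool mm [  1.1  -5.4 155.7] rot [ 0.0006  0.0005 -0.0001]
```

Emit:
{"op": "play_rows", "data": {"travel": [[0.001, -0.0055, 0], [0, 0, 0.015], [0, 0, 0.025], [0, 0, 0.025], [0, 0, 0.025], [0, 0, 0.02], [0, 0, 0.01], [0, 0, 0.005], [0, 0, 0], [0, 0, 0]], "rotation": [[0, 0, 0], [0, 0, 0], [0, 0, 0], [0, 0, 0], [0, 0, 0], [0, 0, 0], [0, 0, 0], [0, 0, 0], [0, 0, 0], [0, 0, 0]], "grip": [0, 0, 0, 0, 0, 0, 0, 0, 0, 0]}}

```text
clock: 15.78
position: [445.6, -346.3, 154.3]
ee_rot: [-0.621, 0.784, -0.001, 0.0]
contact_force: [0.0, -0.1, -1.7]
gripper_width: 16.9
```

```bash
python3 - <<'E'
from h import *
s=arm.read_state(); R=Ro.from_quat(s["ee_rot"]); G=Ro.from_quat([-.6207,.7841,-.0005,.0001])
print(s["position"],s["contact_force"],"shift tool mm",R.inv().apply(np.array([444.9,-344.9,122.8])-s["position"]).round(1),"rot",(R.inv()*G).as_rotvec().round(4))
E
```

```text
[ 445.60023449 -346.26379534  154.34843526] [ 3.72256408e-04 -9.32450891e-02 -1.74177571e+00] shift tool mm [-1.2  1.1 31.5] rot [-0.0009 -0.0004  0.0009]
```

Emit:
{"op": "play_rows", "data": {"travel": [[-0.001, 0.001, 0.01], [0, 0, 0.01], [0, 0, 0.006], [0, 0, 0.003], [0, 0, 0], [0, 0, 0]], "rotation": [[0, 0, 0], [0, 0, 0], [0, 0, 0], [0, 0, 0], [0, 0, 0], [0, 0, 0]], "grip": [0, 0, 0, 0, 0, 0]}}

```text
clock: 16.28
position: [444.1, -344.6, 124.3]
ee_rot: [-0.621, 0.784, -0.0, -0.0]
contact_force: [-0.1, 0.3, -2.2]
gripper_width: 16.8
```

Emit:
{"op": "play_rows", "data": {"travel": [[0, 0, 0.001], [0, 0, 0], [0, 0, 0]], "rotation": [[0, 0, 0], [0, 0, 0], [0, 0, 0]], "grip": [0, 0, 0]}}

```text
clock: 16.53
position: [444.1, -344.6, 123.5]
ee_rot: [-0.621, 0.784, -0.0, 0.0]
contact_force: [-0.0, -0.3, -3.4]
gripper_width: 17.0
```

Emit:
{"op": "play_rows", "data": {"travel": [[0, 0, 0.001], [0, 0, 0], [0, 0, 0]], "rotation": [[0, 0, 0], [0, 0, 0], [0, 0, 0]], "grip": [0, 0, 0]}}

```text
clock: 16.78
position: [444.2, -344.7, 122.9]
ee_rot: [-0.621, 0.784, -0.0, 0.0]
contact_force: [-0.4, 0.8, 1.5]
gripper_width: 16.7
```

Emit:
{"op": "play_rows", "data": {"travel": [[0, 0, 0.001], [0, 0, 0], [0, 0, 0]], "rotation": [[0, 0, 0], [0, 0, 0], [0, 0, 0]], "grip": [0, 0, 0]}}

```text
clock: 17.03
position: [444.2, -344.7, 122.8]
ee_rot: [-0.621, 0.784, -0.001, 0.0]
contact_force: [-2.2, 3.3, 6.5]
gripper_width: 17.0
```

Seated, with the same z and force sign as at the grasp. Releasing and retreating.

Emit:
{"op": "play_rows", "data": {"travel": [[0, 0, 0], [0, 0, 0], [0, 0, 0], [0, 0, 0], [0, 0, 0], [0, 0, 0], [0, 0, 0], [0, 0, 0], [0, 0, 0], [0, 0, 0]], "rotation": [[0, 0, 0], [0, 0, 0], [0, 0, 0], [0, 0, 0], [0, 0, 0], [0, 0, 0], [0, 0, 0], [0, 0, 0], [0, 0, 0], [0, 0, 0]], "grip": [0.3, 0.5, 1, 1, 1, 1, 1, 1, 1, 1]}}

```text
clock: 17.87
position: [444.0, -344.6, 121.3]
ee_rot: [-0.621, 0.784, -0.0, -0.0]
contact_force: [0.3, 0.5, -0.1]
gripper_width: 85.8
```

Emit:
{"op": "play_rows", "data": {"travel": [[0, 0, -0.01], [0, 0, -0.02], [0, 0, -0.03], [0, 0, -0.03], [0, 0, -0.03], [0, 0, -0.02], [0, 0.03, 0], [0, 0.03, 0], [0, 0.03, 0], [0, 0, 0], [0, 0, 0]], "rotation": [[0, 0, 0], [0, 0, 0], [0, 0, 0], [0, 0, 0], [0, 0, 0], [0, 0, 0], [0, 0, 0], [0, 0, 0], [0, 0, 0], [0, 0, 0], [0, 0, 0]], "grip": [1, 1, 1, 1, 1, 1, 1, 1, 1, 1, 1]}}

```text
clock: 18.78
position: [355.4, -323.9, 262.8]
ee_rot: [-0.621, 0.784, -0.001, 0.001]
contact_force: [0.9, -1.2, 0.6]
gripper_width: 85.9
```

```bash
python3 - <<'E'
from h import *
s=arm.read_state(); print({k:np.round(s[k],3) for k in("clock","position","contact_force","gripper_width")})
im,W=cloud("wrist"); X,Y,Z=W[...,0],W[...,1],W[...,2]; g=im.max(2)
m=((Z>140)&(Z<160)&(g<60)&(np.hypot(X-442,Y+339)<90)).astype(np.uint8)
n,l,st,c=cv2.connectedComponentsWithStats(m); k=1+st[1:,4].argmax(); p=W[l==k]
print("handle",len(p),cv2.minAreaRect(p[:,:2].astype(np.float32)),np.percentile(p[:,2],[5,50,95]))
im,W=cloud("side"); X,Y,Z=W[...,0],W[...,1],W[...,2]
z0=np.load("side0.npz")
for V,n in((z0["W"],"before"),(W,"after")):
    x,y,z=V[...,0],V[...,1],V[...,2]
    q=V[(abs(x-484)<25)&(abs(y+157)<20)&(z>20)&(z<125)]; print(n,"leg",len(q),q.mean(0).round(1),q[:,2].min().round(1))
    for nm,a,b,r,h in(("jar",450,68,40,15),("vial",429,-43,30,15),("flask",571,357,45,15)):
        q=V[(np.hypot(x-a,y-b)<r)&(z>h)]; print("  ",nm,len(q),q.mean(0).round(1))
cv2.imwrite("pics/side5.png",cv2.resize(im[120:360,180:500],None,fx=2.2,fy=2.2,interpolation=cv2.INTER_CUBIC))
E
```

```text
{'clock': np.float64(18.783), 'position': array([ 355.369, -323.877,  262.835]), 'contact_force': array([ 0.937, -1.223,  0.556]), 'gripper_width': np.float64(85.861)}
handle 2491 ((442.7392578125, -345.9732666015625), (88.83316040039062, 17.713790893554688), 77.0020980834961) [143.5778297  150.91079474 152.14248973]
before leg 99 [ 484.4 -156.7   78.2] 28.5
   jar 365 [443.5  61.9  48.8]
   vial 257 [424.5 -45.4  57.2]
   flask 462 [570.3 354.9  72.8]
after leg 98 [ 484.  -156.9   77.1] 28.4
   jar 367 [443.5  62.   48.6]
   vial 256 [424.5 -45.3  57.2]
   flask 469 [570.2 355.1  72.3]
```

View pics/side5.png

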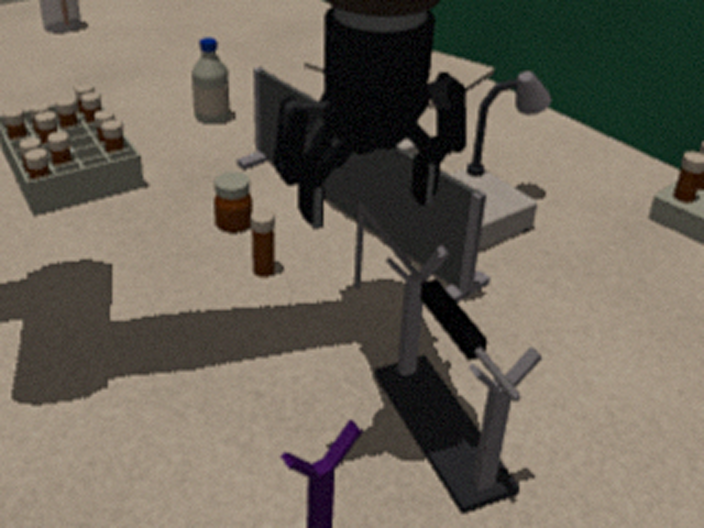

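The rod lies in both notches (handle at 455,320), leg hanging, within 1 mm of its first pose, and the bystanders have not moved. One last numeric lever check, then hand in.

```bash
python3 - <<'E'
from h import *
im,W=cloud("top"); X,Y,Z=W[...,0],W[...,1],W[...,2]
for n,y0,y1 in(("lamp",-145,-60),("pump",50,150)):
    m=(Z>80)&(Z<125)&(X>620)&(X<735)&(Y>y0)&(Y<y1)&(im.max(2)<60); p=W[m]; print(n,len(p))
    if len(p): print(p[np.argsort(-p[:,2])][:8].mean(0).round(1))
print(workorder.job_done())
E
```

```text
lamp 22
[ 646.  -105.4  105.6]
pump 38
[686.3  98.  106.5]
the job is handed in; nothing more can be done
None
```

I pulled the lamp box's lever fully over towards the screen with the rod, put the rod back on its rest, and handed the job in. It took about 19 s of the 56 s allowed. The gripper stayed in front of the screen and above its top edge while the rod was over it.

Last checks:
- **Lamp lever:** the tip measured x ≈ 646, z ≈ 105.6 mm, against about 645.7 and 103.4 expected at the end stop. It still read the same after the rod had been put back.
- **Pump lever:** its tip stayed at about (686, 98–100) mm.
- **Rod:** the handle and leg are within about 1 mm of where they first lay, level in both notches with the leg hanging. The gripper is open and clear.
- **Things standing about:** the jar, vial and flask read the same as before to within about 0.5 mm, and the screen keeps its place and angle. I did not measure the tray.
- **Forces:** the readings I took on the wrist stayed under 10 N.

Two things were weaker than the rest. One top view could not show the lever because the arm was in the way, so I repeated it. The end stop showed in the force only as a rise to about 2–4 N, so I am relying on the camera measurement of the lever tip.

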